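# Even out the slats of a plant stand with a spacer block

## Task

Space this stand's slats evenly with the tapered spacer block: press it straight down to the table beside the screwed-down slat, flat face against it, so that its sloping side pushes the middle slat out to the block's full width. Lift it out and do the same between the middle and end slats. Leave it standing upright in that second gap, both gaps as wide as the block.

Things in the scene. Friction and masses are not known exactly. Their poses are not given: they have to be found in the camera images.
- spacer: Loose pale-wood spacer block, 110 mm high, 56 long (y), standing on its nose. Handle and nose: one upright 30 mm thick, x -15 to +15 mm, grip across it 90 mm up. Face x=-15 flat; +x side slopes out from 15 mm (4 mm up) to 39 (48 to 64 mm up), then steps back to the handle: full width 54. Origin: under nose centre. A straight offcut 44x56x95 and a jar nearby are not needed. x roughly along the row.
- frame: Plant stand fixed to the table: two plywood rails along x (-50 to +260 mm), 62 high, 18 thick, at y=+-86, open below to the bare table. Three pale slats cross it, 36 mm wide, 12 thick, tops 60 mm up. Origin: on the table under the centre of the fixed slat (two screw heads at each end). +x runs along the row: fixed, middle, end slat; it points roughly to the robot's left.
- slat_mid: Middle slat, 36 x 154 x 12 mm. It slides only along the frame's x (friction about 1.5 N) and stays where left. Origin: centre of its underside, 48 mm above the table; axes as the frame's. It starts too near the screwed-down slat: gap 37 to 42 mm.
- slat_end: End slat, same size and sliding the same way, next along the frame's +x, with free rail beyond. Origin: centre of its underside, 48 mm above the table; axes as the frame's. Once the middle slat is set, the gap between them is about 37 to 42 mm, too narrow.
There are look-alikes about, which are no part of the job. What is shaped like the spacer but yellow is not meant.

How it is judged:
By the outcome, as a careful person would: the job done as asked, in the order asked, and still so for the second after the job is handed in, with the robot touching nothing.
It also fails if it takes over 51 s, if anything falls off the work surface, if the arm or the gripper's body presses on something with over 40 N, if the wrist force passes 120 N, or if a joint passes its speed limit or range.

## Robot

A 6-joint arm with a two-finger parallel gripper is mounted at the origin on the work surface. World frame = base frame: x ahead of the robot, y to its left, z up, the work surface at z = 0. Lengths are in m, angles in rad, forces in N, time in s.
With the tool pointing down it reaches from about 0.425 to 0.95 m from the base axis. Payload 3.5 kg.
Tool frame: the origin (TCP) lies midway between the tips of the shut fingers; the grasp point (between the pads) lies 19 mm behind it; z points along the fingers, y is the line along which they close (so a half turn about z gives the same grasp; the last joint's range is limited). The gripper opens to 85 mm and grips with 20 to 120 N. Pads are 22 mm wide; open, the fingers measure 114 mm over their backs; the gripper's body (76 mm by 85 mm) begins 54 mm behind the grasp point. The pads swing forward as they close: fully open they stand 13 mm farther back than shut.
Start: joints at [-1.463, 0.286, 1.577, -0, 1.279, -0.15], TCP at [0.172, -0.653, 0.231] pointing down, gripper open.
Joint ranges: [-2.77, 2.77], [-0.9, 2.22], [0.21, 2.48], [-1.53, 4.67], [0.24, 2.81], [-2.84, 2.84]. Speed limits (rad/s): [2.79, 2.79, 3.14, 3.14, 3.14, 3.14].

## Interface

Orientations are given as a unit quaternion [x, y, z, w].
In Python, from plant import ctrl, cams, order gives the robot as it stands.
- The arm moves only by the tool move_arm, never from a script. Its argument "plan" is one flat list of numbers, 7 for each row, row after row: the shift along the world's x, y, z in mm, then the turn, a rotation vector about the world's x, y, z in degrees, then the finger opening in mm, from 0 to 85.4. A call has 1 to 12 rows; each row shifts and turns the commanded pose from where the row before left it; what a row does not reach is not made up. A row lasts 1/10 s, in which the tool goes at most 50 mm and 8.59 degrees, less where a joint would pass 70% of its speed; a pose out of reach is approached as far as the arm can. A call is refused whole if a number of a shift passes 50 or a number of a turn 8.59, either way. A call with a gripper value outside its range is refused whole. The fingers move at their own pace and stop on an object; "newtons" is the grip in N (left out, the last holds). Time passes only in rows, so rows that do not move let the fingers close. It gives the time, the measured TCP pose, the force, the opening and the grip force at its end, in the units of the state.
- ctrl.get_state(): the state, without advancing time (a new reading comes with each control period).
- cams.read_camera(name): name is "side" or "top"; returns a dict with "color" (400x640x3 uint8, red, green, blue), "fov_y" (degrees; the focal length in pixels is half the picture's height over the tangent of half this angle, whatever the lens; pixels are square), "cx", "cy" (the principal point, pixels), "origin" and "orientation" of the camera in the world. Camera axes: x right, y up, looking along -z (the intrinsics and any distortion apply to the point x, -y, -z); pixel columns grow to the right and rows downward; lengths in m; the calibration is good to about 2 mm. A picture is of the moment at which its call begins. There is no depth.
- order.sign_off(): hands the job in; it is judged then, once.
The state is a dict: "time": time; "qpos": joint angles; "dq": joint speeds; "joint_efforts": joint torques, N m; "eef_pos": TCP position; "tcp_rot": TCP orientation; "contact_force": force on the tool from outside, world axes, zero at the start; "wrist_torque": the same for the moment, N m; "opening": opening from 0.0 (shut) to 1.0 (fully open); "finger_force": force on a finger pad.
Only numpy, scipy, OpenCV 4.12 (cv2) and the standard library are available. Lean on these libraries where they do the work, as an engineer would, in place of code of your own. Each camera call takes 0.05 s, during which the arm holds its last target. There are 200 camera calls.

## Working session

There is one attempt and no reset: what is moved stays moved. The work goes in short steps, Python scripts to look and compute and a tool call to move; the robot and the scene stay as the last step left them, time stands still between calls to the robot, and variables do not carry over. Pictures are saved under pics/ and viewed, at most 10 in all, crops included, and the job is handed in when it is done.

Besides the shell and the picture viewer there is one more tool, called after "Call:" by a JSON object that holds its "fn" and its "kwargs". move_arm: Moves the arm, as the interface text tells. Its arguments: {"type":"object","properties":{"plan":{"type":"array","items":{"type":"number"}},"newtons":{"type":"number"}},"required":["plan"]}

```bash
mkdir -p pics; ls; cat > h.py <<'E'
import numpy as np, cv2
from scipy.spatial.transform import Rotation as R
from plant import ctrl,cams,order
def ray(c,u,v):
    f=200/np.tan(np.radians(c["fov_y"])/2)
    d=np.array([(u-c["cx"])/f,-(v-c["cy"])/f,-1.])
    q=R.from_quat(c["orientation"]); return np.array(c["origin"]),q.apply(d)
def onz(c,u,v,z):
    o,d=ray(c,u,v); return o+d*(z-o[2])/d[2]
def proj(c,p):
    f=200/np.tan(np.radians(c["fov_y"])/2)
    d=R.from_quat(c["orientation"]).inv().apply(np.array(p)-c["origin"])
    return c["cx"]+f*d[0]/-d[2], c["cy"]-f*d[1]/-d[2]
def snap(n,name):
    c=cams.read_camera(n); cv2.imwrite(f"pics/{name}.png",c["color"][:,:,::-1]); return c
E
python3 - <<'E'
from h import *
import pickle
for n in("side","top"):
    c=snap(n,n+"0"); pickle.dump(c,open(n+"0.pkl","wb")); print({k:v for k,v in c.items() if k!="color"})
print(ctrl.get_state())
E
```

```text
pics
{'fov_y': 46.420267092159804, 'cx': 322.0932927710655, 'cy': 191.5358286997099, 'origin': array([0.4378617 , 0.63879032, 0.74284501]), 'orientation': array([-0.00522928,  0.35395828,  0.93485681, -0.02699898])}
{'fov_y': 57.1468043361438, 'cx': 317.8678611666762, 'cy': 194.91910289881406, 'origin': array([0.33890108, 0.04576177, 0.73634187]), 'orientation': array([-0.07014659,  0.05870393,  0.7086827 , -0.69957282])}
{'time': 0.1, 'qpos': array([-1.46300011e+00,  2.87114778e-01,  1.57801436e+00,  2.90459150e-05,
        1.27862342e+00, -1.49998475e-01]), 'dq': array([ 7.09491708e-04, -1.12434712e-03, -4.03729252e-03,  2.08388293e-05,
        5.31748812e-04,  2.34269953e-03]), 'joint_efforts': array([ 7.16155319e-04, -4.07296121e+01, -2.93699062e+01, -1.22072965e-04,
        3.41004852e-03, -1.91372507e-06]), 'eef_pos': array([ 0.17206247, -0.65209034,  0.23006917]), 'tcp_rot': array([ 9.91704194e-01,  1.28536477e-01,  3.66863305e-05, -1.07941624e-03]), 'contact_force': array([-0.09290024,  0.84689818,  0.82172018]), 'wrist_torque': array([-0.02199957,  0.00827236, -0.09534845]), 'finger_force': 0.0, 'opening': 0.9989915076044517}
```

View pics/side0.png

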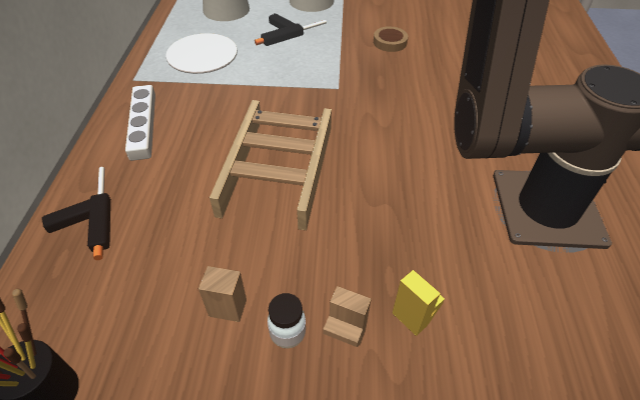

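View pics/top0.png

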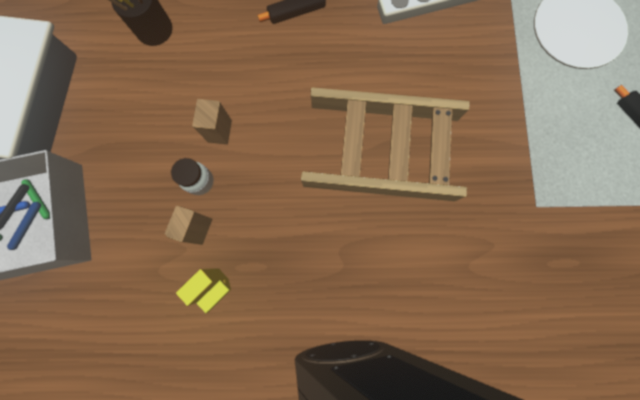

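Candidates (side / top pixels): straight offcut (222,293)/(207,115), pale stepped block (347,315)/(182,224), yellow look-alike (418,300)/(203,290). The pale stepped block is the spacer. The frame is at (275,155)/(390,140), with its screwed slat on the right in the top view (442,145). Close crop to check.

```bash
python3 - <<'E'
import pickle,cv2,numpy as np
s=pickle.load(open("side0.pkl","rb"))["color"][:,:,::-1];t=pickle.load(open("top0.pkl","rb"))["color"][:,:,::-1]
r=lambda a,k:cv2.resize(a,None,fx=k,fy=k,interpolation=cv2.INTER_CUBIC)
a=r(s[280:350,315:380],4)   # 260x280
b=r(t[195:255,155:220],4)  # 260x240
f=r(t[80:205,295:475],3)  #540x375
m=np.zeros((600,800,3),np.uint8)
m[:280,:260]=a;m[300:540,:260]=b;m[:375,260:800]=f
cv2.imwrite("pics/m0.png",m)
E
```

```text
(no output)
```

View pics/m0.png

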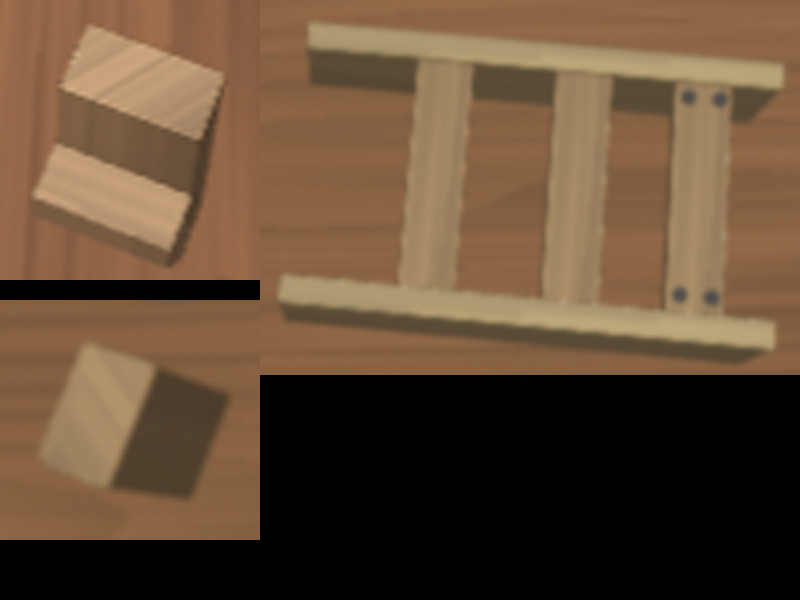

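```bash
python3 - <<'E'
from h import *
import pickle
s=pickle.load(open("side0.pkl","rb"));t=pickle.load(open("top0.pkl","rb"))
def P(n,c,pts,z):
    w=np.array([onz(c,u,v,z)[:2]*1000 for u,v in pts]); e=np.roll(w,-1,0)-w
    print(n,w.round(1).tolist(),"ctr",w.mean(0).round(1),"len",np.linalg.norm(e,axis=1).round(1),"ang",np.degrees(np.arctan2(e[:,1],e[:,0])).round(1)); return w
sc=lambda L:[(x/4+315,y/4+280) for x,y in L]
tc=lambda L:[(x/4+155,(y-300)/4+195) for x,y in L]
fc=lambda L:[((x-260)/3+295,y/3+80) for x,y in L]
P("sp side",s,sc([(88,25),(223,75),(203,139),(60,88)]),.11)
P("sp top",t,tc([(84,343),(158,368),(110,488),(38,456)]),.11)
P("step side",s,sc([(56,147),(190,198),(172,252),(34,197)]),.064)
P("railU",t,fc([(309,24),(783,64),(783,88),(309,50)]),.062)
P("railL",t,fc([(280,276),(775,323),(775,348),(280,301)]),.062)
P("fix",t,fc([(675,84),(732,86),(723,317),(666,315)]),.06)
P("mid",t,fc([(557,72),(612,74),(600,304),(543,300)]),.06)
P("end",t,fc([(418,60),(472,64),(454,290),(400,287)]),.06)
E
```

```text
sp side [[428.9, 272.5], [377.4, 290.8], [385.1, 317.4], [438.5, 299.8]] ctr [407.5 295.1] len [54.6 27.7 56.2 28.9] ang [ 160.5   73.8  -18.2 -109.3]
sp top [[439.0, 301.9], [427.6, 269.1], [376.3, 287.1], [390.3, 318.9]] ctr [408.3 294.2] len [34.8 54.4 34.8 51.6] ang [-109.1  160.7   66.2  -19.2]
step side [[439.0, 300.8], [386.5, 319.0], [393.4, 341.0], [446.5, 322.1]] ctr [416.3 320.7] len [55.5 23.1 56.4 22.5] ang [ 160.9   72.7  -19.6 -109.5]
railU [[678.2, 66.5], [644.2, -240.7], [627.7, -239.3], [659.9, 66.6]] ctr [652.5 -86.7] len [309.   16.6 307.6  18.3] ang [-96.3 175.1  84.   -0.5]
railL [[507.9, 86.1], [473.1, -221.1], [457.4, -219.8], [491.8, 86.2]] ctr [482.5 -67.1] len [309.2  15.8 307.9  16.1] ang [-96.5 175.2  83.6  -0.2]
fix [[632.6, -170.8], [630.5, -207.4], [477.8, -190.0], [479.6, -154.8]] ctr [ 555.1 -180.7] len [ 36.7 153.7  35.3 153.8] ang [-93.2 173.5  87.1  -6. ]
mid [[642.4, -94.9], [640.3, -130.5], [487.3, -114.1], [490.4, -78.7]] ctr [ 565.1 -104.5] len [ 35.7 153.9  35.6 152.9] ang [-93.3 173.9  85.   -6.1]
end [[652.5, -4.6], [649.0, -39.8], [497.7, -23.2], [500.1, 10.7]] ctr [574.8 -14.3] len [ 35.3 152.3  34.  153.1] ang [-95.6 173.7  85.8  -5.7]
```

The crops confirm the spacer: top face at crop (140,80) in the side view and step at (110,200), both matching its 30×56 and 24×56 sizes. It stands at about (408, 295) mm with its x axis at 71°. The frame is at (555, −181) mm with its axis at 83.7°, and the first gap is about 41 mm.

Call:
{"fn": "move_arm", "kwargs": {"plan": [30.5,36,0,0,0,6,85,30.5,36,0,0,0,6,85,30.5,36,0,0,0,6,85,30.5,36,0,0,0,6,85,30.5,36,0,0,0,6,85,30.5,36,0,0,0,6,85,30.5,36,0,0,0,6,85,30.5,36,0,0,0,6,85,30.5,36,0,0,0,6,85,30.5,36,0,0,0,6,85,30.5,36,0,0,0,6,85,30.5,36,0,0,0,6,85]}}

```text
time: 1.3
eef_pos: [0.5389, -0.2188, 0.2309]
tcp_rot: [0.725, 0.689, -0.0, -0.0]
contact_force: [0.2, -0.6, -0.5]
opening: 0.995
finger_force: 0.0
```

Call:
{"fn": "move_arm", "kwargs": {"plan": [-11,42.8,0,0,0,6.2,85,-11,42.8,0,0,0,6.2,85,-11,42.8,0,0,0,6.2,85,-11,42.8,0,0,0,6.2,85,-11,42.8,0,0,0,6.2,85,-11,42.8,0,0,0,6.2,85,-11,42.8,0,0,0,6.2,85,-11,42.8,0,0,0,6.2,85,-11,42.8,0,0,0,6.2,85,-11,42.8,0,0,0,6.2,85,-11,42.8,0,0,0,6.2,85,-10,43,-20,0,0,5.5,85]}}

```text
time: 2.5
eef_pos: [0.4079, 0.2956, 0.214]
tcp_rot: [0.167, 0.986, 0.002, 0.003]
contact_force: [0.7, -0.3, -0.0]
opening: 0.996
finger_force: 0.0
```

Call:
{"fn": "move_arm", "kwargs": {"plan": [0,-1,-40,0,0,0,85,0,0,-40,0,0,0,85,0,0,-40,0,0,0,85,0,0,-20,0,0,0,85,0,0,0,0,0,0,85,0,0,0,0,0,0,0,0,0,0,0,0,0,0,0,0,0,0,0,0,0,0,0,0,0,0,0,0,0,0,0,0,0,0,0], "newtons": 60}}

```text
time: 3.5
eef_pos: [0.4085, 0.2929, 0.073]
tcp_rot: [0.17, 0.985, 0.001, 0.002]
contact_force: [0.3, 1.5, 4.8]
opening: 0.343
finger_force: 59.9
```

Call:
{"fn": "move_arm", "kwargs": {"plan": [0,0,20,0,0,0,0,0,0,45,0,0,0,0,0,0,45,0,0,0,0,15,-43.5,0,0,0,1.3,0,15,-43.5,0,0,0,1.3,0,15,-43.5,0,0,0,1.3,0,15,-43.5,0,0,0,1.3,0,15,-43.5,0,0,0,1.3,0,15,-43.5,0,0,0,1.3,0,15,-43.5,0,0,0,1.3,0,15,-43.5,0,0,0,1.3,0,15,-43.5,0,0,0,1.3,0]}}

```text
time: 4.7
eef_pos: [0.5415, -0.1011, 0.1804]
tcp_rot: [0.068, 0.998, 0.0, -0.001]
contact_force: [1.0, 0.8, -1.6]
opening: 0.347
finger_force: 60.3
```

Call:
{"fn": "move_arm", "kwargs": {"plan": [16,-45,0,0,0,1.2,0,0,0,0,0,0,0,0,0,0,0,0,0,0,0]}}

```text
time: 5.0
eef_pos: [0.5573, -0.1451, 0.1801]
tcp_rot: [0.059, 0.998, 0.001, -0.001]
contact_force: [0.4, 0.8, -2.7]
opening: 0.341
finger_force: 60.5
```

```bash
python3 - <<'E'
from h import *
import pickle
s=snap("side","side1");t=snap("top","top1")
pickle.dump((s,t),open("c1.pkl","wb"))
r=lambda a,k:cv2.resize(a[:,:,::-1],None,fx=k,fy=k,interpolation=cv2.INTER_CUBIC)
m=np.zeros((600,800,3),np.uint8)
m[:600,:480]=r(s["color"][50:200,215:335],4)
m[:320,480:]=r(t["color"][80:180,370:470],3.2)
cv2.imwrite("pics/m1.png",m)
E
```

```text
(no output)
```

View pics/m1.png

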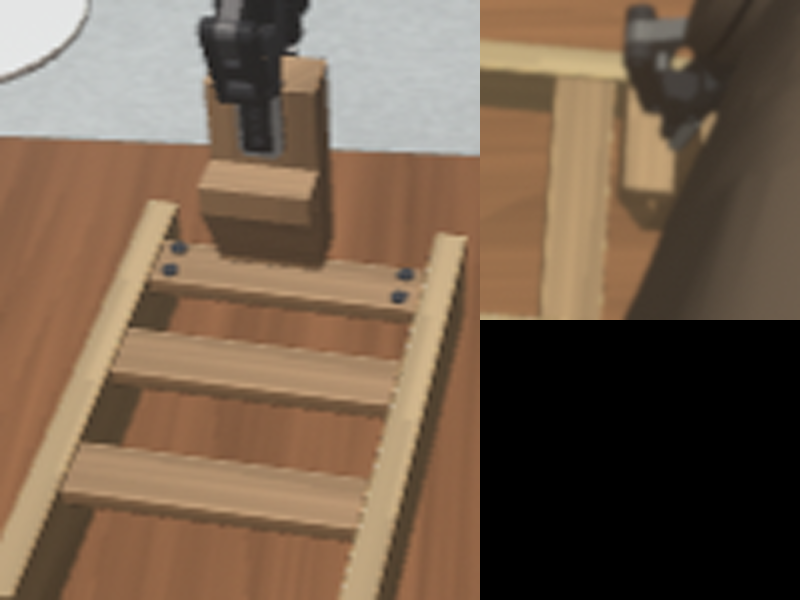

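The crop shows the spacer held upright over the first gap: its step's outer edge runs from (200,188) to (310,203), and the nose's front bottom edge from (216,250) to (326,266). Now I'll check these against the target.

```bash
python3 - <<'E'
from h import *
import pickle
s,t=pickle.load(open("c1.pkl","rb"))
ax=np.array([np.cos(np.radians(83.7)),np.sin(np.radians(83.7))]);ay=np.array([-ax[1],ax[0]]);o=np.array([555.3,-180.9])
f=lambda p:(np.array([(p-o)@ax,(p-o)@ay])).round(1)
def g(n,pts,z):
    w=[onz(s,x/4+215,y/4+50,z)[:2]*1000 for x,y in pts]; e=w[0]-w[1]
    print(n,[f(p).tolist() for p in w],"yaw",np.degrees(np.arctan2(e[1],e[0]))-90)
zb=.1801-.073
g("step",[(200,188),(310,203)],zb+.064)
g("nose",[(216,250),(326,266)],zb)
g("topback",[(327,60)],zb+.11)
g("fixed far/near L",[(160,283),(415,311)],.06)
g("mid far",[(133,328),(400,361)],.06)
g("mid near",[(115,368),(388,400)],.06)
g("end far",[(82,444),(370,480)],.06)
print("tcp",f(np.array([557.3,-145.1])))
E
```

```text
step [[74.6, -23.5], [76.7, 32.8]] yaw -98.52233310362602
nose [[44.0, -27.8], [46.7, 32.6]] yaw -98.92983755021143Traceback (most recent call last):
  File "<stdin>", line 12, in <module>
  File "<stdin>", line 7, in g
IndexError: list index out of range
```

```bash
python3 - <<'E'
from h import *
import pickle
s,t=pickle.load(open("c1.pkl","rb"))
ax=np.array([np.cos(np.radians(83.7)),np.sin(np.radians(83.7))]);ay=np.array([-ax[1],ax[0]]);o=np.array([555.3,-180.9])
f=lambda p:(np.array([(p-o)@ax,(p-o)@ay])).round(1)
def g(n,pts,z):
    w=[onz(s,x/4+215,y/4+50,z)[:2]*1000 for x,y in pts]; e=w[1]-w[0]
    print(n,[f(p).tolist() for p in w],"yaw",np.degrees(np.arctan2(e[1],e[0]))+90)
g("fixed near",[(150,283),(415,308)],.06)
g("mid far",[(133,328),(400,361)],.06)
g("mid near",[(115,368),(388,400)],.06)
g("end far",[(82,444),(370,480)],.06)
print("tcp",f(np.array([557.3,-145.1])))
E
```

```text
fixed near [[22.7, -74.8], [17.8, 75.7]] yaw 265.56053741125186
mid far [[61.2, -74.0], [62.2, 75.0]] yaw 263.3414811267347
mid near [[94.2, -74.9], [93.3, 74.1]] yaw 264.0412100235758
end far [[153.2, -75.9], [153.0, 75.5]] yaw 263.77667292935064
tcp [35.8  1.9]
```

```bash
python3 - <<'E'
from h import *
import pickle
s,t=pickle.load(open("c1.pkl","rb"))
a=np.radians(83.2);ax=np.array([np.cos(a),np.sin(a)]);ay=np.array([-ax[1],ax[0]]);o=np.array([557.3,-145.1]);zb=107
for n,x,z in[("topfront",15,110),("topback",-15,110),("stepout",39,64),("stepunder",39,48),("slope4",15,4),("nose",15,0),("back",-15,0)]:
    for y in(28,-28):
        p=np.append(o+x*ax+y*ay,zb+z)/1000;u,v=proj(s,p);u2,v2=proj(t,p)
        print(n,y,"crop",round((u-215)*4),round((v-50)*4),"top",round((u2-370)*3.2+480),round((v2-80)*3.2))
E
```

```text
topfront 28 crop 311 93 top 701 157
topfront -28 crop 199 81 top 707 44
topback 28 crop 324 59 top 767 163
topback -28 crop 214 47 top 771 50
stepout 28 crop 304 200 top 625 185
stepout -28 crop 194 188 top 632 81
stepunder 28 crop 306 226 top 617 195
stepunder -28 crop 197 213 top 624 94
slope4 28 crop 319 265 top 642 226
slope4 -28 crop 215 252 top 648 130
nose 28 crop 319 271 top 640 228
nose -28 crop 216 258 top 646 133
back 28 crop 331 235 top 695 233
back -28 crop 230 223 top 700 138
```

```bash
python3 - <<'E'
from h import *
import pickle
s,t=pickle.load(open("c1.pkl","rb"))
r=lambda a,k:cv2.resize(a[:,:,::-1],None,fx=k,fy=k,interpolation=cv2.INTER_CUBIC)
m=np.zeros((600,800,3),np.uint8)
m[:600,:400]=r(s["color"][60:120,258:298],10)
T=r(t["color"][95:155,410:450],10)
m[:600,400:]=np.clip(T.astype(float)*1.8,0,255)
cv2.imwrite("pics/m2.png",m)
E
```

```text
(no output)
```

View pics/m2.png

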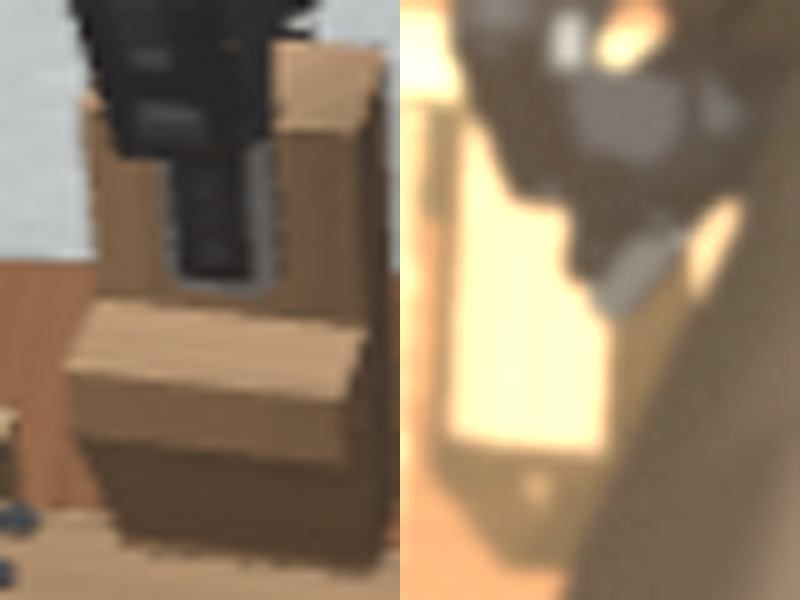

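The close crop matches the predicted corners to within about 1 px: step edge (68,368)–(345,402), nose bottom (122,545)–(370,572). The block is upright and in place, so I'll lower it into the gap.

Call:
{"fn": "move_arm", "kwargs": {"plan": [0,0,-20,0,0,0.5,0,0,0,-20,0,0,0,0,0,0,-17,0,0,0,0,0,0,0,0,0,0,0]}}

```text
time: 5.5
eef_pos: [0.5556, -0.1418, 0.1211]
tcp_rot: [0.052, 0.999, 0.001, -0.003]
contact_force: [-0.8, -0.5, -2.8]
opening: 0.347
finger_force: 60.7
```

Call:
{"fn": "move_arm", "kwargs": {"plan": [-0.1,-1,0,0,0,0,0,-0.1,-1,0,0,0,0,0]}}

```text
time: 5.7
eef_pos: [0.5586, -0.1461, 0.1258]
tcp_rot: [0.053, 0.999, -0.0, 0.001]
contact_force: [-0.1, -0.0, -2.0]
opening: 0.345
finger_force: 60.6
```

Call:
{"fn": "move_arm", "kwargs": {"plan": [-0.1,-1,0,0,0,0,0,0,0,0,0,0,0,0]}}

```text
time: 5.9
eef_pos: [0.5584, -0.1477, 0.1254]
tcp_rot: [0.053, 0.999, -0.0, 0.001]
contact_force: [-0.1, -0.5, -2.4]
opening: 0.343
finger_force: 60.6
```

Call:
{"fn": "move_arm", "kwargs": {"plan": [-0.1,-1,0,0,0,0,0,0,0,0,0,0,0,0]}}

```text
time: 6.1
eef_pos: [0.5579, -0.1484, 0.1247]
tcp_rot: [0.054, 0.999, 0.0, 0.0]
contact_force: [0.3, 1.4, -2.5]
opening: 0.34
finger_force: 60.8
```

Call:
{"fn": "move_arm", "kwargs": {"plan": [-0.1,-1,0,0,0,0,0,0,0,0,0,0,0,0]}}

```text
time: 6.3
eef_pos: [0.5579, -0.1486, 0.1246]
tcp_rot: [0.054, 0.999, 0.001, 0.0]
contact_force: [1.3, 3.6, -0.9]
opening: 0.346
finger_force: 61.1
```

Call:
{"fn": "move_arm", "kwargs": {"plan": [0,0,-8,0,0,0,0,0,0,-8,0,0,0,0,0,0,-8,0,0,0,0,0,0,0,0,0,0,0]}}

```text
time: 6.7
eef_pos: [0.558, -0.1483, 0.0995]
tcp_rot: [0.054, 0.999, 0.001, 0.0]
contact_force: [2.0, 4.9, -3.2]
opening: 0.342
finger_force: 60.9
```

Call:
{"fn": "move_arm", "kwargs": {"plan": [0,0,-8,0,0,0,0,0,0,-8,0,0,0,0,0,0,-6,0,0,0,0,0,0,0,0,0,0,0]}}

```text
time: 7.1
eef_pos: [0.5583, -0.1481, 0.0779]
tcp_rot: [0.054, 0.999, 0.001, 0.001]
contact_force: [2.8, 6.2, -1.6]
opening: 0.343
finger_force: 61.3
```

Call:
{"fn": "move_arm", "kwargs": {"plan": [0,0,-2,0,0,0,0,0,0,-2,0,0,0,0,0,0,0,0,0,0,0]}}

```text
time: 7.4
eef_pos: [0.5583, -0.148, 0.0746]
tcp_rot: [0.054, 0.999, 0.001, 0.001]
contact_force: [3.0, 5.5, 0.1]
opening: 0.347
finger_force: 61.7
```

Call:
{"fn": "move_arm", "kwargs": {"plan": [0,0,-1,0,0,0,0,0,0,0,0,0,0,0]}}

```text
time: 7.6
eef_pos: [0.5583, -0.148, 0.0738]
tcp_rot: [0.054, 0.999, 0.001, 0.001]
contact_force: [1.2, 7.1, 2.2]
opening: 0.343
finger_force: 61.8
```

Call:
{"fn": "move_arm", "kwargs": {"plan": [0,0,-1,0,0,0,0,0,0,0,0,0,0,0]}}

```text
time: 7.8
eef_pos: [0.5583, -0.148, 0.0731]
tcp_rot: [0.054, 0.999, 0.001, 0.001]
contact_force: [0.5, 7.2, 4.0]
opening: 0.342
finger_force: 62.0
```

Call:
{"fn": "move_arm", "kwargs": {"plan": [0,0,-1.5,0,0,0,0,0,0,-1.5,0,0,0,0,0,0,0,0,0,0,0]}}

```text
time: 8.1
eef_pos: [0.5585, -0.148, 0.073]
tcp_rot: [0.054, 0.999, 0.002, -0.0]
contact_force: [-7.1, 9.9, 17.4]
opening: 0.342
finger_force: 63.6
```

Call:
{"fn": "move_arm", "kwargs": {"plan": [0,0,6,0,0,0,0,0,0,20,0,0,0,0,0,0,30,0,0,0,0,0,0,30,0,0,0,0,3,28,0,0,0,0,0,4,34,0,0,0,0,0,3,31,0,0,0,0,0,0,0,0,0,0,0,0,0,0,0,0,0,0,0]}}

```text
time: 9.0
eef_pos: [0.5674, -0.0565, 0.1547]
tcp_rot: [0.052, 0.999, -0.001, -0.0]
contact_force: [-0.4, -0.7, -2.3]
opening: 0.344
finger_force: 61.1
```

```bash
python3 - <<'E'
from h import *
import pickle
s=snap("side","side2");t=snap("top","top2")
pickle.dump((s,t),open("c2.pkl","wb"))
r=lambda a,k:cv2.resize(a[:,:,::-1],None,fx=k,fy=k,interpolation=cv2.INTER_CUBIC)
m=np.zeros((600,800,3),np.uint8)
m[:600,:400]=r(s["color"][70:220,220:320],4)
m[:400,400:]=r(t["color"][80:180,340:440],4)
cv2.imwrite("pics/m3.png",m)
E
```

```text
(no output)
```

View pics/m3.png

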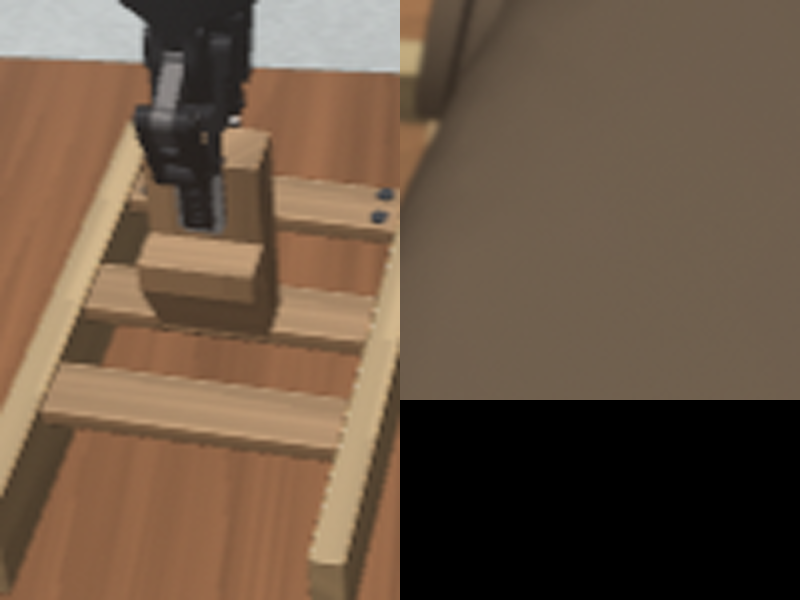

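The side crop shows the middle slat moved outward: its near edge runs from (85,305) to (365,337), and the end slat's far edge from (62,363) to (350,400). The spacer hangs upright between them.

```bash
python3 - <<'E'
from h import *
import pickle
s,t=pickle.load(open("c2.pkl","rb"))
a=np.radians(83.9);ax=np.array([np.cos(a),np.sin(a)]);ay=np.array([-ax[1],ax[0]]);o=np.array([555.3,-180.9])
f=lambda p:np.array([(p-o)@ax,(p-o)@ay]).round(1).tolist()
for n,pts in dict(fixnear=[(280,218),(392,231)],midfar=[(105,265),(280,288),(370,298)],midnear=[(90,308),(280,328),(365,337)],endfar=[(62,363),(200,382),(348,402)],endnear=[(45,407),(335,446)]).items():
    print(n,[f(onz(s,x/4+220,y/4+70,.06)[:2]*1000) for x,y in pts])
# measured gray profile along frame x at frame y=+55 (slat top plane), for edges
g=cv2.cvtColor(s["color"],cv2.COLOR_RGB2GRAY).astype(np.float32)
for y in(50,58,64):
    xs=np.arange(-25,190,1.)
    pr=[proj(s,np.append(o+x*ax+y*ay,60)/1000) for x in xs]
    v=cv2.remap(g,np.float32([p[0] for p in pr])[None],np.float32([p[1] for p in pr])[None],cv2.INTER_LINEAR)[0]
    d=np.gradient(cv2.GaussianBlur(v[None],(5,1),1.2)[0]); k=[i for i in range(2,len(d)-2) if abs(d[i])>2.5 and abs(d[i])==max(abs(d[i-2:i+3]))]
    print(y,[(xs[i],round(float(d[i]),1)) for i in k])
E
```

```text
fixnear [[20.6, 10.9], [20.8, 74.4]]
midfar [[75.2, -74.8], [77.1, 22.7], [76.6, 71.8]]
midnear [[109.6, -73.6], [107.5, 29.1], [106.6, 74.5]]
endfar [[152.2, -76.6], [153.6, -3.1], [154.8, 74.2]]
endnear [[184.1, -76.2], [185.8, 73.4]]
50 [(np.float64(-18.0), 7.1), (np.float64(20.0), -9.3), (np.float64(31.0), 4.3), (np.float64(74.0), 8.5), (np.float64(109.0), -14.2), (np.float64(119.0), 4.5), (np.float64(150.0), 6.0), (np.float64(187.0), -15.8)]
58 [(np.float64(-16.0), 7.0), (np.float64(-5.0), 3.5), (np.float64(6.0), -4.1), (np.float64(14.0), 3.1), (np.float64(19.0), -14.6), (np.float64(30.0), 3.7), (np.float64(73.0), 7.1), (np.float64(110.0), -13.3), (np.float64(119.0), 5.2), (np.float64(152.0), 8.4), (np.float64(186.0), -10.7)]
64 [(np.float64(-17.0), -5.1), (np.float64(-6.0), 15.4), (np.float64(4.0), -13.9), (np.float64(10.0), -2.7), (np.float64(15.0), 20.3), (np.float64(19.0), -11.2), (np.float64(32.0), 5.9), (np.float64(75.0), 6.5), (np.float64(109.0), -15.4), (np.float64(121.0), 5.5), (np.float64(151.0), 7.3), (np.float64(187.0), -13.9)]
```

Gap 1 measures about 54 mm and gap 2 about 42 mm, as expected. Now lowering into the second gap with a little clearance.

Call:
{"fn": "move_arm", "kwargs": {"plan": [0,0.5,-15,0,0,0,0,0,0,-15,0,0,0,0,0,0,0,0,0,0,0,0,0,0,0,0,0,0]}}

```text
time: 9.5
eef_pos: [0.5667, -0.056, 0.1237]
tcp_rot: [0.054, 0.999, 0.0, -0.001]
contact_force: [0.4, 0.2, -2.7]
opening: 0.342
finger_force: 60.9
```

Call:
{"fn": "move_arm", "kwargs": {"plan": [0,0,0,0,0,0,0,0,0,0,0,0,0,0]}}

```text
time: 9.7
eef_pos: [0.5681, -0.0561, 0.126]
tcp_rot: [0.054, 0.999, -0.0, 0.001]
contact_force: [0.7, -0.0, -2.4]
opening: 0.344
finger_force: 60.9
```

Call:
{"fn": "move_arm", "kwargs": {"plan": [0,0,0,0,0,0,0,0,0,0,0,0,0,0]}}

```text
time: 9.9
eef_pos: [0.5679, -0.0559, 0.1258]
tcp_rot: [0.053, 0.999, -0.0, 0.0]
contact_force: [0.0, -0.5, -3.0]
opening: 0.341
finger_force: 60.9
```

Call:
{"fn": "move_arm", "kwargs": {"plan": [-0.1,-1,0,0,0,0,0,-0.1,-0.8,0,0,0,0,0,0,0,0,0,0,0,0,0,0,0,0,0,0,0]}}

```text
time: 10.3
eef_pos: [0.5674, -0.0577, 0.1253]
tcp_rot: [0.054, 0.999, 0.0, -0.0]
contact_force: [-0.3, 0.3, -3.1]
opening: 0.345
finger_force: 60.9
```

Call:
{"fn": "move_arm", "kwargs": {"plan": [0,-0.4,0,0,0,0,0,0,0,0,0,0,0,0,0,0,0,0,0,0,0]}}

```text
time: 10.6
eef_pos: [0.5674, -0.0581, 0.1253]
tcp_rot: [0.053, 0.999, 0.0, -0.0]
contact_force: [0.3, -1.0, -3.5]
opening: 0.343
finger_force: 60.9
```

Call:
{"fn": "move_arm", "kwargs": {"plan": [0,0,0,0,0,0,0,0,0,0,0,0,0,0]}}

```text
time: 10.8
eef_pos: [0.5674, -0.0581, 0.1253]
tcp_rot: [0.053, 0.999, -0.0, 0.0]
contact_force: [1.1, 0.4, -2.6]
opening: 0.341
finger_force: 60.9
```

Call:
{"fn": "move_arm", "kwargs": {"plan": [0,-0.5,0,0,0,0,0,0,0,0,0,0,0,0,0,0,0,0,0,0,0]}}

```text
time: 11.1
eef_pos: [0.5674, -0.0585, 0.1253]
tcp_rot: [0.053, 0.999, 0.0, -0.0]
contact_force: [0.1, 0.3, -2.6]
opening: 0.343
finger_force: 60.9
```

Call:
{"fn": "move_arm", "kwargs": {"plan": [0,0,0,0,0,0,0]}}

```text
time: 11.2
eef_pos: [0.5674, -0.0585, 0.1253]
tcp_rot: [0.053, 0.999, 0.0, 0.0]
contact_force: [0.6, 0.8, -2.1]
opening: 0.345
finger_force: 60.9
```

Call:
{"fn": "move_arm", "kwargs": {"plan": [0,0,0,0,0,0,0]}}

```text
time: 11.3
eef_pos: [0.5674, -0.0585, 0.1253]
tcp_rot: [0.053, 0.999, 0.0, -0.0]
contact_force: [0.2, 0.2, -3.4]
opening: 0.344
finger_force: 60.9
```

Call:
{"fn": "move_arm", "kwargs": {"plan": [0,-0.4,0,0,0,0,0,0,0,0,0,0,0,0,0,0,0,0,0,0,0]}}

```text
time: 11.6
eef_pos: [0.5674, -0.0587, 0.1253]
tcp_rot: [0.054, 0.999, 0.0, -0.0]
contact_force: [-0.3, 2.0, -2.2]
opening: 0.343
finger_force: 60.9
```

Call:
{"fn": "move_arm", "kwargs": {"plan": [0,0,0,0,0,0,0]}}

```text
time: 11.7
eef_pos: [0.5674, -0.0588, 0.1253]
tcp_rot: [0.053, 0.999, 0.0, -0.0]
contact_force: [0.7, 1.3, -2.9]
opening: 0.346
finger_force: 60.9
```

Call:
{"fn": "move_arm", "kwargs": {"plan": [0,0,0,0,0,0,0]}}

```text
time: 11.8
eef_pos: [0.5674, -0.0589, 0.1253]
tcp_rot: [0.053, 0.999, 0.0, -0.0]
contact_force: [-0.1, 1.2, -3.0]
opening: 0.343
finger_force: 60.9
```

Call:
{"fn": "move_arm", "kwargs": {"plan": [0,0,-8,0,0,0,0,0,0,-8,0,0,0,0,0,0,-8,0,0,0,0,0,0,-8,0,0,0,0,0,0,-8,0,0,0,0,0,0,-6,0,0,0,0,0,0,0,0,0,0,0,0,0,0,0,0,0,0]}}

```text
time: 12.6
eef_pos: [0.5664, -0.0591, 0.0782]
tcp_rot: [0.053, 0.999, -0.0, -0.001]
contact_force: [-0.4, -1.3, -3.9]
opening: 0.345
finger_force: 60.9
```

Call:
{"fn": "move_arm", "kwargs": {"plan": [0,0,-2,0,0,0,0,0,0,-2,0,0,0,0,0,0,-1,0,0,0,0,0,0,0,0,0,0,0]}}

```text
time: 13.0
eef_pos: [0.5676, -0.0591, 0.0744]
tcp_rot: [0.053, 0.999, -0.0, 0.0]
contact_force: [-0.0, -2.0, -4.1]
opening: 0.348
finger_force: 60.9
```

Call:
{"fn": "move_arm", "kwargs": {"plan": [0,0,-1,0,0,0,0,0,0,-1,0,0,0,0,0,0,0,0,0,0,0]}}

```text
time: 13.3
eef_pos: [0.5677, -0.059, 0.073]
tcp_rot: [0.053, 0.999, -0.0, 0.0]
contact_force: [-2.3, -0.2, 1.8]
opening: 0.349
finger_force: 61.6
```

Call:
{"fn": "move_arm", "kwargs": {"plan": [0,0,-1,0,0,0,0,0,0,-1,0,0,0,0,0,0,0,0,0,0,0,0,0,0,0,0,0,0]}}

```text
time: 13.7
eef_pos: [0.568, -0.059, 0.073]
tcp_rot: [0.053, 0.999, -0.0, -0.0]
contact_force: [-5.5, 0.1, 11.4]
opening: 0.346
finger_force: 62.9
```

Call:
{"fn": "move_arm", "kwargs": {"plan": [0,0,1.5,0,0,0,0,0,0,0,0,0,0,0,0,0,0,0,0,0,45,0,0,0,0,0,0,60,0,0,0,0,0,0,70,0,0,0,0,0,0,70,0,0,0,0,0,0,70]}}

```text
time: 14.4
eef_pos: [0.5674, -0.0589, 0.0716]
tcp_rot: [0.053, 0.999, 0.0, -0.0]
contact_force: [-1.3, -0.3, -0.1]
opening: 0.823
finger_force: 0.0
```

Call:
{"fn": "move_arm", "kwargs": {"plan": [0,0,10,0,0,0,70,0,0,30,0,0,0,70,0,0,45,0,0,0,70,0,0,45,0,0,0,70,-10,-45,0,0,0,0,70,-10,-45,0,0,0,0,70,-10,-45,0,0,0,0,70,-10,-45,0,0,0,0,70,-10,-45,0,0,0,0,70,-10,-45,0,0,0,0,70]}}

```text
time: 15.4
eef_pos: [0.5069, -0.3308, 0.2029]
tcp_rot: [0.054, 0.999, -0.0, 0.001]
contact_force: [0.8, -0.0, 0.5]
opening: 0.821
finger_force: 0.0
```

```bash
python3 - <<'E'
from h import *
import pickle
s=snap("side","side3");t=snap("top","top3")
pickle.dump((s,t),open("c3.pkl","wb"))
r=lambda a,k:cv2.resize(a[:,:,::-1],None,fx=k,fy=k,interpolation=cv2.INTER_CUBIC)
m=np.zeros((600,800,3),np.uint8)
m[:560,:360]=r(s["color"][85:225,215:305],4)
m[:300,360:]=r(t["color"][85:205,300:476],2.5)
cv2.imwrite("pics/m4.png",m)
a=np.radians(83.8);ax=np.array([np.cos(a),np.sin(a)]);ay=np.array([-ax[1],ax[0]]);o=np.array([555.3,-180.9])
for nm,c in(("side",s),("top",t)):
  g=cv2.cvtColor(c["color"],cv2.COLOR_RGB2GRAY).astype(np.float32)
  for y in(-62,-50,50,62):
    xs=np.arange(-25,215,1.)
    pr=[proj(c,np.append(o+x*ax+y*ay,60)/1000) for x in xs]
    v=cv2.remap(g,np.float32([p[0] for p in pr])[None],np.float32([p[1] for p in pr])[None],cv2.INTER_LINEAR)[0]
    d=np.gradient(cv2.GaussianBlur(v[None],(5,1),1.2)[0]); k=[i for i in range(2,len(d)-2) if abs(d[i])>3 and abs(d[i])==max(abs(d[i-2:i+3]))]
    print(nm,y,[(int(xs[i]),int(d[i])) for i in k])
E
```

```text
side -62 [(-17, 5), (-6, 4), (7, -3), (13, 5), (19, -10), (71, 16), (107, -11), (115, -5), (161, 13), (198, -13), (206, -4)]
side -50 [(-19, 5), (18, -9), (31, 5), (72, 8), (107, -13), (118, 4), (162, 9), (199, -12), (207, 6)]
side 50 [(-18, 7), (20, -9), (31, 4), (72, 4), (109, -14), (118, 5), (162, 5), (198, -15), (208, 5)]
side 62 [(-13, -3), (-6, 15), (4, -11), (15, 17), (19, -13), (32, 5), (72, 9), (108, -10), (119, 5), (162, 8), (199, -16), (207, 4)]
top -62 [(-17, 9), (-8, 3), (7, -3), (13, 3), (19, -11), (71, 9), (108, -10), (162, 10), (198, -12)]
top -50 [(-17, 4), (19, -9), (72, 5), (107, -7), (162, 4), (198, -5)]
top 50 [(-16, 5), (19, -8), (73, 5), (108, -6), (163, 4), (198, -7)]
top 62 [(-13, -7), (-4, 9), (7, -11), (15, 9), (20, -8), (72, 4), (108, -8), (162, 5), (199, -7)]
```

View pics/m4.png

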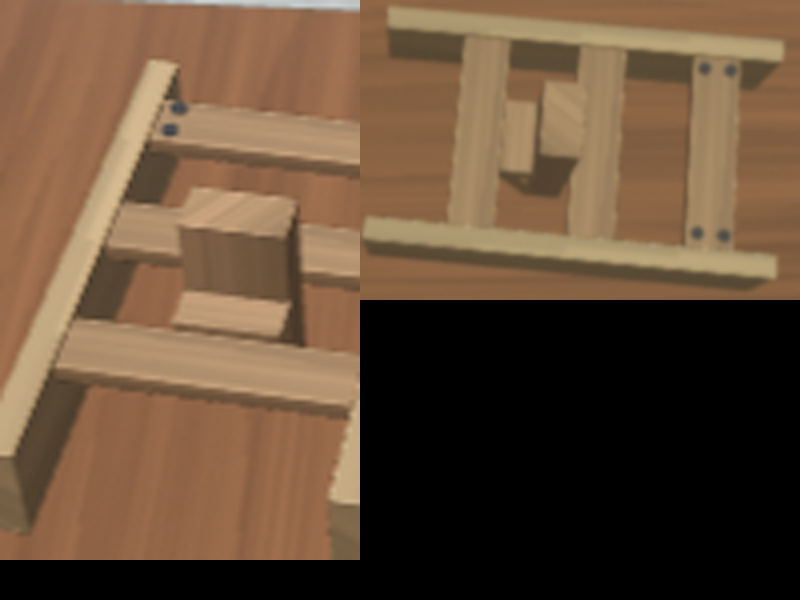

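The spacer stands upright in the second gap: its top face is at (565,120) in the top crop and its step is snug between the middle and end slats. Gap 1 measures about 53 mm and gap 2 about 54.3 mm, both within measuring error. The gripper is clear, so I'm handing in.

```bash
python3 -c "
from plant import order
print(order.sign_off())"
```

```text
the job is handed in; nothing more can be done
None
```

The job is handed in: the spacer stands upright in the second gap with the gripper clear, and by camera gap 1 is about 53 mm (the middle slat likely slid back up to 1 mm during the second press) and gap 2 about 54 mm, against the 54 mm block.

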